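Set a steerer tube against the length stop of a saw guide and clamp it with the wing screw

ROBOT

A 6-joint arm with a two-finger parallel gripper is mounted at the origin on a cart in front of the work surface, level with it; the furniture and walls round the work are solid. World frame = base frame: x ahead of the robot, y to its left, z up, the work surface at z = 0. Lengths are in m, angles in degrees, forces in N, time in s.
With the tool pointing down it reaches from about 0.375 to 0.825 m from the base axis. Payload 5.5 kg.
Tool frame: the origin (TCP) lies midway between the tips of the shut fingers; the grasp point (between the pads) lies 19 mm behind it (arm.grasp_offset is the distance from the TCP to the grasp point, in m); z points along the fingers, y is the direction in which the jaws open and shut (so a half turn about z gives the same grasp; the last joint's range is limited). The gripper opens to 85 mm and grips with 20 to 120 N. Pads are 22 mm wide; open, the fingers measure 114 mm over their backs; the gripper's body (76 mm by 85 mm) begins 54 mm behind the grasp point. The pads swing forward as they close: fully open they stand 13 mm farther back than shut.
Start: joints at [0, 17.962, -2.699, 69.339, 0, 90], TCP at [0.6, -0, 0.231] pointing down, gripper open.
Joint ranges: [-152.73, 152.73], [-39.44, 99.34], [-58.76, 71.6], [-118.89, 123.64], [-81.53, 83.1], [-180, 180]. Speed limits (degrees/s): [136.94, 136.94, 172.46, 180, 180, 180].

INTERFACE

Orientations are given as a 3x3 rotation matrix whose columns are the frame's x, y, z axes.
In Python, from rig import arm gives the robot as it stands.
- The arm moves only by the tool play_rows, never from a script. Its argument "deltas" is a list of rows, each an object of numbers: "gripper": the opening, from 0 (shut) to 1 (fully open); "x", "y", "z": the shift along the world's x, y, z in m; "roll": the turn about the world's z in degrees. A call has 1 to 12 rows; each row shifts and turns the commanded pose from where the row before left it; what a row does not reach is not made up. A row lasts 1/10 s, in which the tool goes at most 50 mm and 8.59 degrees, less where a joint would pass 70% of its speed; a pose out of reach is approached as far as the arm can. A call with a gripper value outside its range is refused whole. The fingers move at their own pace and stop on an object; "newtons" is the grip in N (left out, the last holds). Time passes only in rows, so rows that do not move let the fingers close. It gives the time, the measured TCP pose, the force and the opening at its end, in the units of the state.
- arm.observe(): the state, without advancing time (a new reading comes with each control period).
- arm.read_camera(name): name is "scene" or "side" or "wrist"; returns the picture (480x640x3 uint8, red, green, blue); there is no depth.
- arm.get_calibration(name): a dict with "K" (3x3 intrinsics, pixels), "world_to_cam" (4x4, takes a point from world to camera coordinates). Camera axes: x right, y down, z forward; pixel columns grow to the right and rows downward; lengths in m; the calibration is good to about 2 mm. A picture is of the moment at which its call begins: read the wrist's pose just before it. get_calibration takes no time and is no camera call; for the wrist camera it gives the pose at the moment of the call.
- arm.sign_off(): hands the job in, once; it reports no verdict.
The state is a dict: "clock": time; "joint_pos": joint angles; "joint_velocities": joint speeds; "joint_torque": joint torques, N m; "position": TCP position; "ee_rot": TCP orientation; "force": force on the tool from outside, world axes, zero at the start; "ft_torque": the same for the moment, N m; "gripper_width": finger opening in m.
Only numpy, scipy, OpenCV 4.12 (cv2) and the standard library are available. Lean on these libraries where they do the work, as an engineer would, in place of code of your own. Each camera call takes 0.05 s, during which the arm holds its last target.

TASK

Get the steerer tube ready for sawing: with your fingertips gently push it along the V of the saw guide until its far end is fully home against the length stop, and then turn the wing screw above it clockwise, by repeated gentle fingertip strokes on its wings, until the rubber foot is pressed firmly on the tube, a good quarter turn or more past first touch. Only push: do not pinch, ram or lift the tube or pinch or force the wings, and leave the bottle, tub, marker and caliper round about where they are.

Things in the scene. Friction and masses are not known exactly. Their poses are not given: they have to be found in the camera images.
- saw_guide: Saw guide for fork steerer tubes, bolted to the bench: grey base plate 92 x 206 x 10 mm, aluminium 90 degree V block along its y axis (from y = -85 to +45 mm, top edges 42 mm high), steel saw guide plates at y = 37 to 50 mm, 72 mm high. Origin at bench level on the V's centre line, 5 mm from the base plate's middle; y runs along the V to the stop, z up. Place and yaw vary.
- stop_face (a point): Centre of the stop face that the tube's end must meet, 42 mm above the bench, on the tube's axis, on an upright grey stop plate 58 mm high behind the saw guide plates; axes as the saw guide's.
- steerer_tube: Loose steel steerer tube, 28.6 mm outside diameter, 170 mm long, 0.26 kg, lying in the V with its axis 42 mm above the bench. Origin at its middle on the axis; y along the tube towards the stop. It starts 15 to 40 mm short of the stop; pushing it takes about 2 to 4 N.
- tube_nose (a point): Centre of the tube's end face nearer the stop.
- tube_tail (a point): Centre of the tube's other end face, the one to push; it sticks out past the open end of the V block by 18 to 43 mm at the start and by 3 mm when the tube is home.
- wing_screw (a joint): Angle of the wing screw, rad; grows clockwise seen from above, which tightens. At angle q the wings' line lies at -q about z from the saw guide's x axis. It sinks 4 mm a turn: the foot is 5 mm above the tube at 0 and meets it at about 7.85; then its spring takes up about 5 N per rad, to a hard stop at 12.6. Starts loose at 0 to 3.3, turns with about 0.05 N m, stays where left.
- wing_axis (a point): Point on the screw's upright axis at the mid-height of the wings (116 mm above the bench at joint 0, sinking with the screw). The screw stands on a dark steel stirrup that bridges the V at y = -5 mm: 96 mm wide in x, its bar 72 to 84 mm high, its boss to 88 mm.
- wing_a (a point): Middle of one wing, 22 mm from the screw's axis. Each wing is a round steel ear 24 mm across and 7 mm thick; 68 mm over both ears. The hub between them is 27 mm across at its foot, narrowing upwards, and reaches from 18 mm below to 2 mm above this height.
- wing_b (a point): Middle of the other wing, opposite.
- clamp_foot: Round black rubber foot, 22 mm across, under the stirrup bar, on the lower end of the wing screw; it does not turn.
- marker: Marker pen, 135 mm long, lying in front of the saw guide. Leave alone.
- lube_bottle: Small bottle with a long nozzle, 42 mm across, 123 mm tall, standing behind the saw guide. Leave alone.
- grease_tub: Round tub with a lid, 72 mm across, 62 mm tall, standing to the left. Leave alone.
- slide_caliper: Steel slide caliper, 228 mm long, lying to the right near the bench's front edge. Leave alone.

How it is judged:
By the outcome, as a careful person would: the job done as asked, in the order asked, and still so for the second after the job is handed in, with the robot touching nothing.
It also fails if it takes over 64 s, if anything falls off the work surface, if the arm or the gripper's body presses on something with over 40 N, if the wrist force passes 120 N, or if a joint passes its speed limit or range.

## Working session

There is one attempt and no reset: what is moved stays moved. The work goes in short steps, Python scripts to look and compute and a tool call to move; the robot and the scene stay as the last step left them, time stands still between calls to the robot, and variables do not carry over. Pictures are saved under pics/ and viewed, and the job is handed in when it is done.

Besides the shell and the picture viewer there is one more tool, called after "Emit:" by a JSON object that holds its "fn" and its "kwargs". play_rows: Moves the arm, as the interface text tells. Its arguments: {"type":"object","properties":{"deltas":{"type":"array","items":{"type":"object","properties":{"gripper":{"type":"number"},"x":{"type":"number"},"y":{"type":"number"},"z":{"type":"number"},"roll":{"type":"number"}}}},"newtons":{"type":"number"}},"required":["deltas"]}

```bash
ls; mkdir -p pics; python3 - <<'E'
from rig import arm
import cv2
s=arm.observe();print(s)
for n in ("scene","side"):
    im=arm.read_camera(n);cv2.imwrite(f"pics/{n}0.png",im[:,:,::-1]);c=arm.get_calibration(n);print(n,c)
E
```

```text
pics
{'clock': 0.0, 'joint_pos': array([ 2.24931296e-03,  1.80045754e+01, -2.75266604e+00,  6.93390246e+01,
        5.40576323e-04,  9.00004478e+01]), 'joint_velocities': array([ 0.0253778 , -0.05535698, -0.07334526, -0.14239696, -0.01759547,
       -0.04079318]), 'joint_torque': array([ 1.69644722e-03, -5.39594257e+01,  3.39749372e+01,  1.94567809e-02,
        9.49871333e-05,  6.01428906e-05]), 'position': array([5.99442161e-01, 2.66548381e-05, 2.30442484e-01]), 'ee_rot': array([[-3.14271734e-05,  9.99998588e-01, -1.68015960e-03],
       [ 9.99999999e-01,  3.14429590e-05,  9.36887713e-06],
       [ 9.42169309e-06, -1.68015931e-03, -9.99998588e-01]]), 'force': array([ 0.78330488,  0.45637855, -0.04898765]), 'ft_torque': array([0.02036113, 0.0473407 , 0.02843924]), 'gripper_width': 0.0852626367903287}
scene {'K': array([[618.61547773,   0.        , 319.16118439],
       [  0.        , 618.61547773, 244.27140072],
       [  0.        ,   0.        ,   1.        ]]), 'world_to_cam': array([[-0.45312324, -0.89135677, -0.01274504,  0.32276611],
       [-0.50386462,  0.26788254, -0.82119388,  0.2958664 ],
       [ 0.7353909 , -0.36568026, -0.57050694,  1.07792581],
       [ 0.        ,  0.        ,  0.        ,  1.        ]])}
side {'K': array([[449.35346125,   0.        , 320.58879207],
       [  0.        , 449.35346125, 243.1639551 ],
       [  0.        ,   0.        ,   1.        ]]), 'world_to_cam': array([[-0.92361056, -0.38329491,  0.00534231,  0.50481021],
       [-0.19266737,  0.45212448, -0.87089766,  0.13263752],
       [ 0.33139526, -0.80539957, -0.49143537,  0.97897589],
       [ 0.        ,  0.        ,  0.        ,  1.        ]])}
```

View pics/scene0.png

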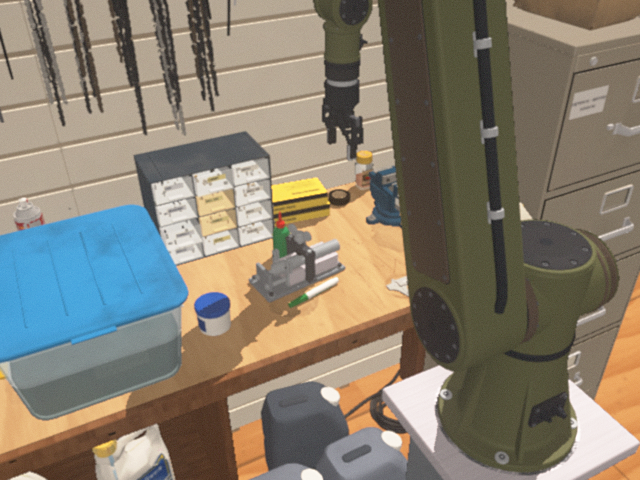

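View pics/side0.png

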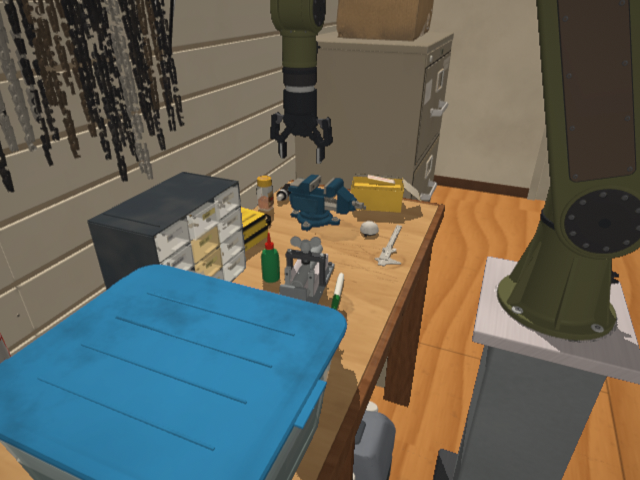

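The guide sits near (297,262) in scene and (305,270) in side. The stop end is to the left (+y) and the tube tail points right, towards -y. I'll zoom in on both.

```bash
python3 - <<'E'
import cv2
a=cv2.imread("pics/scene0.png")[205:315,235:365];b=cv2.imread("pics/side0.png")[225:315,255:355]
cv2.imwrite("pics/scene0z.png",cv2.resize(a,None,fx=6,fy=5.4,interpolation=cv2.INTER_CUBIC)) if 0 else cv2.imwrite("pics/scene0z.png",cv2.resize(a,None,fx=5,fy=5,interpolation=cv2.INTER_CUBIC))
cv2.imwrite("pics/side0z.png",cv2.resize(b,None,fx=6,fy=6,interpolation=cv2.INTER_CUBIC))
E
```

```text
(no output)
```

View pics/scene0z.png

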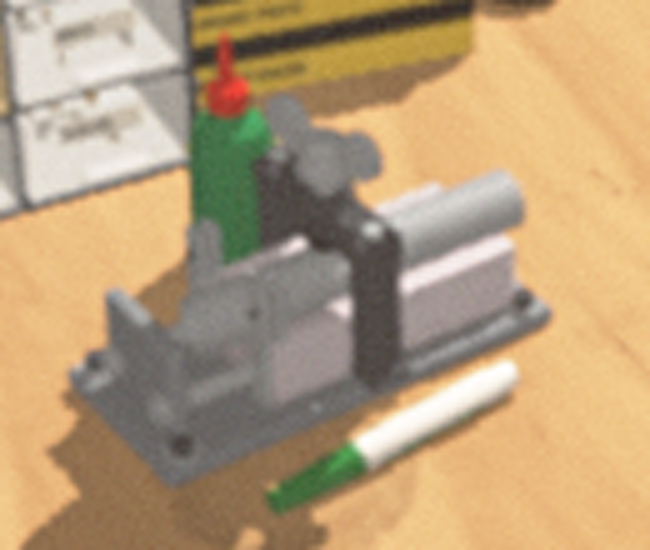

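View pics/side0z.png

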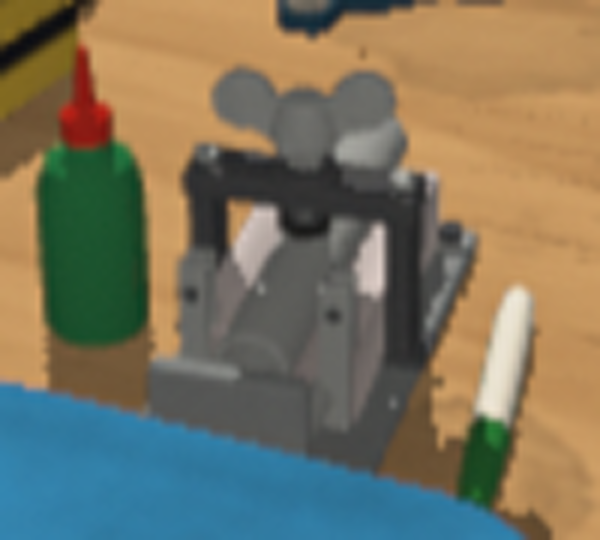

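```bash
cat > h.py <<'E'
import numpy as np
from rig import arm
def ray(c,u,v,z):
    K=c["K"];T=c["world_to_cam"];R=T[:3,:3];o=-R.T@T[:3,3]
    d=R.T@np.linalg.solve(K,[u,v,1]);return o+d*(z-o[2])/d[2]
def proj(c,p):
    T=c["world_to_cam"];q=c["K"]@(T[:3,:3]@np.asarray(p)+T[:3,3]);return q[:2]/q[2]
E
python3 - <<'E'
from h import *
c=arm.get_calibration("scene")
z=lambda x,y:(235+x/5,205+y/5)
for n,p,h in [("LF",(180,480),.005),("RF",(550,315),.006),("LB",(72,378),.008),("tailtop",(500,172),.056),("bottle",(225,260),0),("hubtop",(325,150),.116),("earA",(285,115),.116),("earB",(362,155),.116)]:
    print(n,ray(c,*z(*p),h).round(4))
c=arm.get_calibration("side");z=lambda x,y:(255+x/6,225+y/6)
for n,p,h in [("hub",(303,115),.116),("earL",(245,98),.116),("earR",(363,100),.116),("bottle",(95,335),0)]:
    print(n,ray(c,*z(*p),h).round(4))
print(arm.get_calibration("wrist"))
E
```

```text
LF [0.4655 0.2415 0.005 ]
RF [0.4931 0.0448 0.006 ]
LB [0.5498 0.2575 0.008 ]
tailtop [0.542  0.0447 0.056 ]
bottle [0.6103 0.1563 0.    ]
hubtop [0.5151 0.1451 0.116 ]
earA [0.5483 0.1488 0.116 ]
earB [0.5041 0.1327 0.116 ]
hub [0.5179 0.1555 0.116 ]
earL [0.5424 0.1524 0.116 ]
earR [0.5024 0.137  0.116 ]
bottle [0.6062 0.1599 0.    ]
{'K': array([[364.35944537,   0.        , 320.62664216],
       [  0.        , 364.35944537, 242.92495824],
       [  0.        ,   0.        ,   1.        ]]), 'world_to_cam': array([[ 9.99999162e-01,  1.97863669e-04, -1.27947781e-03,
        -5.99495991e-01],
       [ 5.87393655e-04, -9.50025284e-01,  3.12172412e-01,
        -4.09266750e-02],
       [-1.15376869e-03, -3.12172902e-01, -9.50024604e-01,
         3.79561120e-01],
       [ 0.00000000e+00,  0.00000000e+00,  0.00000000e+00,
         1.00000000e+00]])}
```

Emit:
{"fn": "play_rows", "kwargs": {"deltas": [{"x": -0.035,"y": 0.015,"z": 0.015,"gripper": 0},{"x": -0.035,"y": 0.015,"z": 0.015,"gripper": 0},{"gripper": 0},{"gripper": 0},{"gripper": 0},{"gripper": 0},{"gripper": 0}]}}

```text
validation failed for argument at $.de...
```

```bash
python3 - <<'E'
from h import *
import cv2
s=arm.observe();print(s['position'],s['gripper_width'],s['force'])
c=arm.get_calibration("wrist");im=arm.read_camera("wrist");cv2.imwrite("pics/w1.png",im[:,:,::-1]);np.savez("w1.npz",**c)
E
```

```text
[5.99470659e-01 1.06127771e-05 2.30508726e-01] 0.08543734505042289 [ 0.2903728   0.00514672 -0.72468384]
```

View pics/w1.png

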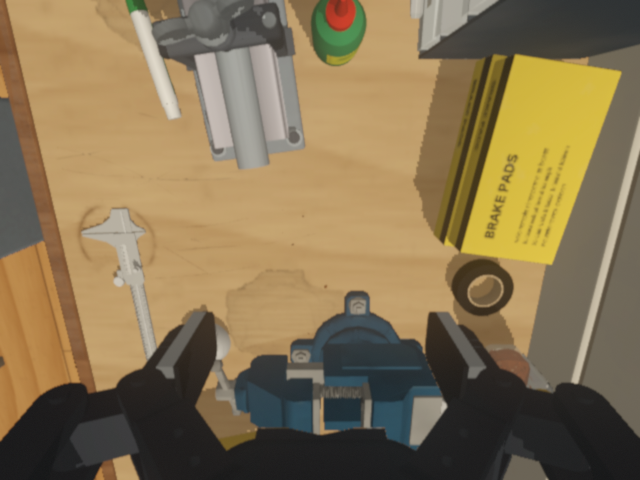

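The call was refused, and nothing moved. I'll retry with every field filled in.

Emit:
{"fn": "play_rows", "kwargs": {"deltas": [{"x": -0.035,"y": 0.015,"z": 0.015,"roll": 0.0,"gripper": 0.0},{"x": -0.035,"y": 0.015,"z": 0.015,"roll": 0.0,"gripper": 0.0},{"x": 0.0,"y": 0.03,"z": 0.0,"roll": 0.0,"gripper": 0.0},{"x": 0.0,"y": 0.0,"z": 0.0,"roll": 0.0,"gripper": 0.0},{"x": 0.0,"y": 0.0,"z": 0.0,"roll": 0.0,"gripper": 0.0}]}}

```text
clock: 0.65
position: [0.5299, 0.0603, 0.2612]
ee_rot: [[-0.001, 1.0, -0.0], [1.0, 0.001, -0.0], [-0.0, -0.0, -1.0]]
force: [-0.4, -0.8, -0.3]
gripper_width: 0.0122
```

```bash
python3 - <<'E'
from h import *
import cv2
s=arm.observe();print(s['clock'],s['position'],s['gripper_width'],s['force'])
c=arm.get_calibration("wrist");im=arm.read_camera("wrist");cv2.imwrite("pics/w2.png",im[:,:,::-1]);np.savez("w2.npz",**c)
E
```

```text
0.65 [0.52988178 0.0602747  0.26117359] 0.012228442489396965 [-0.38804836 -0.7778396  -0.34762312]
```

View pics/w2.png

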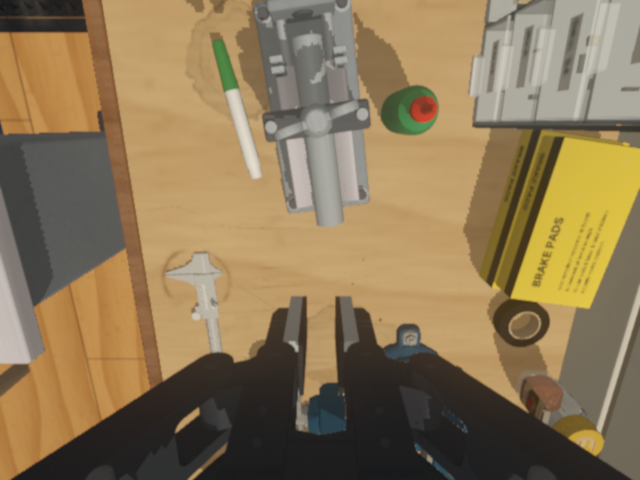

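The wrist view shows the whole guide. The stop plate is at top, around (303,10), the wings' hub is at (317,122), the wing ends are near (275,132) and (355,106), and the tail is at (330,222).

```bash
python3 - <<'E'
import cv2
a=cv2.imread("pics/w2.png")[85:235,250:400];cv2.imwrite("pics/w2z.png",cv2.resize(a,None,fx=4,fy=4,interpolation=cv2.INTER_CUBIC))
a=cv2.imread("pics/w2.png")[0:110,250:400];cv2.imwrite("pics/w2y.png",cv2.resize(a,None,fx=5,fy=5,interpolation=cv2.INTER_CUBIC))
E
```

```text
(no output)
```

View pics/w2z.png

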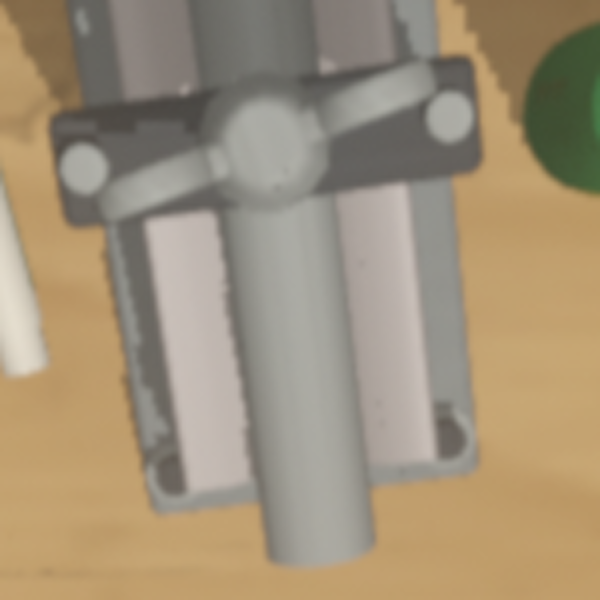

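View pics/w2y.png

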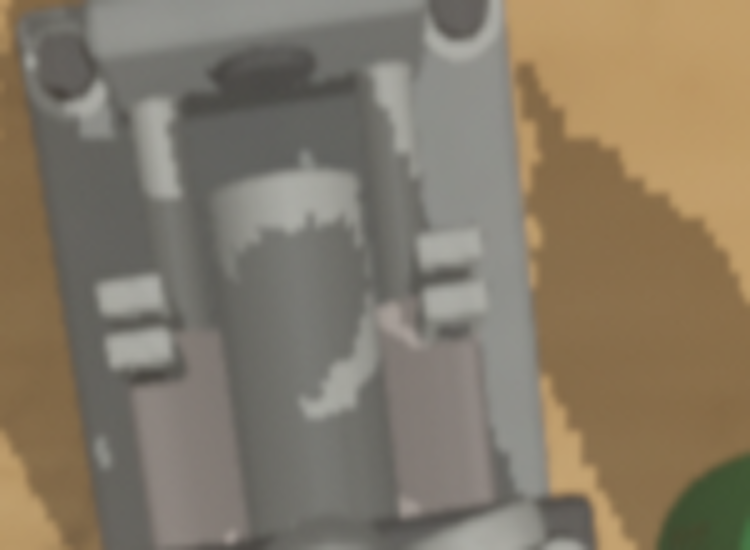

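```bash
python3 - <<'E'
from h import *
c=dict(np.load("w2.npz"))
A=lambda x,y:(250+x/4,85+y/4)
B=lambda x,y:(250+x/5,y/5)
g=lambda n,p,z:print(n,ray(c,*p,z).round(4))
g("cornerF",A(155,512),.010);g("cornerB",A(477,470),.010)
g("cornTF",B(20,15),.010)
g("boltL",A(84,167),.086);g("boltR",A(450,117),.086)
h=.114
g("hub",A(265,143),.117);g("earL",A(105,210),h);g("earR",A(433,78),h)
g("earLm",A(160,187),.125);g("earRm",A(375,100),.125)
g("tailL",A(268,545),.045);g("tailR",A(373,540),.045);g("tailtop",A(318,566),.056)
g("tubeLnear",A(232,230),.045);g("tubeRnear",A(337,225),.045)
g("VfrontL",A(190,493),.042);g("VR",A(437,462),.042)
g("noseTop",B(287,170),.056);g("stopbase",B(265,100),.030)
g("bottle",(402,112),.08);g("nozz",(424,109),.12)
E
```

```text
cornerF [0.495  0.0454 0.01  ]
cornerB [0.5836 0.0574 0.01  ]
cornTF [0.4678 0.2464 0.01  ]
boltL [0.489 0.137 0.086]
boltR [0.5645 0.1469 0.086 ]
hub [0.5269 0.1416 0.117 ]
earL [0.4963 0.1295 0.114 ]
earR [0.5581 0.1532 0.114 ]
earLm [0.5078 0.134  0.125 ]
earRm [0.5467 0.1489 0.125 ]
tailL [0.5266 0.0453 0.045 ]
tailR [0.5532 0.0467 0.045 ]
tailtop [0.5391 0.0429 0.056 ]
tubeLnear [0.5182 0.1225 0.045 ]
tubeRnear [0.5431 0.1237 0.045 ]
VfrontL [0.5069 0.0581 0.042 ]
VR [0.5691 0.0661 0.042 ]
noseTop [0.5189 0.2114 0.056 ]
stopbase [0.5142 0.2279 0.03  ]
bottle [0.5981 0.1489 0.08  ]
nozz [0.6056 0.1499 0.12  ]
```

```bash
python3 - <<'E'
from h import *
c=dict(np.load("w1.npz"))
for p in [(357,292),(345,345),(430,345),(240,370)]: print(p,[ray(c,*p,z).round(3) for z in(0,.05,.1)])
c=arm.get_calibration("side"); print([ (y,proj(c,(.6,y,.1)).round()) for y in (-.05,-.1,-.15,-.2)])
E
```

```text
(357, 292) [array([ 0.64 , -0.101,  0.   ]), array([ 0.635, -0.077,  0.05 ]), array([ 0.63 , -0.052,  0.1  ])]
(345, 345) [array([ 0.628, -0.17 ,  0.   ]), array([ 0.625, -0.137,  0.05 ]), array([ 0.621, -0.103,  0.1  ])]
(430, 345) [array([ 0.729, -0.17 ,  0.   ]), array([ 0.712, -0.136,  0.05 ]), array([ 0.694, -0.103,  0.1  ])]
(240, 370) [array([ 0.501, -0.205,  0.   ]), array([ 0.515, -0.167,  0.05 ]), array([ 0.528, -0.129,  0.1  ])]
[(-0.05, array([309., 208.])), (-0.1, array([317., 200.])), (-0.15, array([324., 194.])), (-0.2, array([330., 187.]))]
```

Emit:
{"fn": "play_rows", "kwargs": {"deltas": [{"x": 0.007,"y": -0.024,"z": -0.03,"roll": 4.0,"gripper": 0.0},{"x": 0.007,"y": -0.024,"z": -0.04,"roll": 3.7,"gripper": 0.0},{"x": 0.0,"y": 0.0,"z": -0.04,"roll": 0.0,"gripper": 0.0},{"x": 0.0,"y": 0.0,"z": -0.04,"roll": 0.0,"gripper": 0.0},{"x": 0.0,"y": 0.0,"z": -0.04,"roll": 0.0,"gripper": 0.0},{"x": 0.0,"y": 0.0,"z": -0.025,"roll": 0.0,"gripper": 0.0},{"x": 0.0,"y": 0.0,"z": -0.016,"roll": 0.0,"gripper": 0.0},{"x": 0.0,"y": 0.0,"z": 0.0,"roll": 0.0,"gripper": 0.0}]}}

```text
clock: 1.5
position: [0.5416, 0.0109, 0.0273]
ee_rot: [[-0.133, 0.991, -0.006], [0.991, 0.133, -0.0], [0.0, -0.006, -1.0]]
force: [0.5, 0.5, 0.1]
gripper_width: 0.0001
```

```bash
python3 - <<'E'
from h import *
import cv2
s=arm.observe();print(s['clock'],s['position'],s['gripper_width'],s['force'])
c=arm.get_calibration("wrist");im=arm.read_camera("wrist");cv2.imwrite("pics/w3.png",im[:,:,::-1]);np.savez("w3.npz",**c)
E
```

```text
1.5 [0.54155738 0.01094391 0.02727873] 5.119318295168163e-05 [0.49049815 0.5204249  0.14257196]
```

View pics/w3.png

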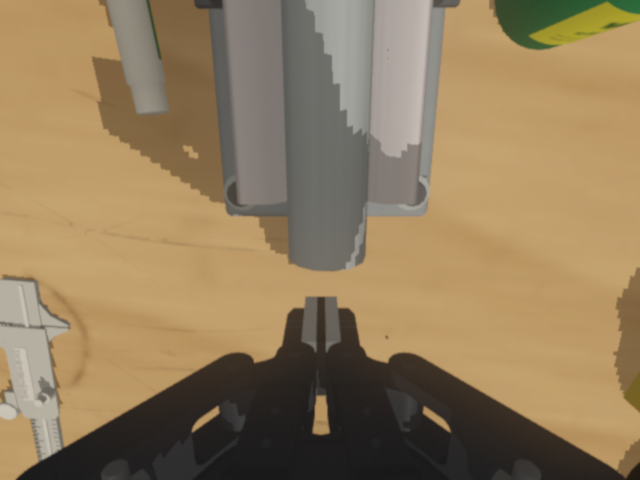

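The shut fingertips at about (321,300) line up with the tube tail at about (326,265), with a gap of roughly 20 mm. I'll close the gap, then push slowly.

Emit:
{"fn": "play_rows", "kwargs": {"deltas": [{"x": 0.001,"y": 0.006,"z": 0.001,"roll": 0.0,"gripper": 0.0},{"x": 0.001,"y": 0.006,"z": 0.001,"roll": 0.0,"gripper": 0.0},{"x": -0.0005,"y": 0.004,"z": 0.0,"roll": 0.0,"gripper": 0.0},{"x": -0.0003,"y": 0.002,"z": 0.0,"roll": 0.0,"gripper": 0.0},{"x": -0.0003,"y": 0.002,"z": 0.0,"roll": 0.0,"gripper": 0.0},{"x": -0.0003,"y": 0.002,"z": 0.0,"roll": 0.0,"gripper": 0.0},{"x": -0.0003,"y": 0.002,"z": 0.0,"roll": 0.0,"gripper": 0.0}]}}

```text
clock: 2.25
position: [0.5446, 0.0355, 0.0326]
ee_rot: [[-0.134, 0.991, 0.001], [0.991, 0.134, -0.002], [-0.002, 0.0, -1.0]]
force: [1.3, -3.5, 1.6]
gripper_width: 0.0002
```

Emit:
{"fn": "play_rows", "kwargs": {"deltas": [{"x": -0.0006,"y": 0.002,"z": 0.0,"roll": 0.0,"gripper": 0.0},{"x": -0.0006,"y": 0.002,"z": 0.0,"roll": 0.0,"gripper": 0.0},{"x": -0.0006,"y": 0.002,"z": 0.0,"roll": 0.0,"gripper": 0.0},{"x": -0.0005,"y": 0.002,"z": 0.0,"roll": 0.0,"gripper": 0.0},{"x": -0.0003,"y": 0.0015,"z": 0.0,"roll": 0.0,"gripper": 0.0}]}}

```text
clock: 2.75
position: [0.5415, 0.0457, 0.0322]
ee_rot: [[-0.134, 0.991, -0.0], [0.991, 0.134, 0.0], [0.0, -0.0, -1.0]]
force: [1.6, -1.3, -0.3]
gripper_width: -0.0002
```

Emit:
{"fn": "play_rows", "kwargs": {"deltas": [{"x": -0.0001,"y": 0.001,"z": 0.0,"roll": 0.0,"gripper": 0.0},{"x": -0.0001,"y": 0.001,"z": 0.0,"roll": 0.0,"gripper": 0.0}]}}

```text
clock: 2.95
position: [0.5413, 0.0476, 0.0322]
ee_rot: [[-0.134, 0.991, -0.0], [0.991, 0.134, 0.0], [0.0, -0.0, -1.0]]
force: [0.2, -1.7, -0.4]
gripper_width: 0.0001
```

Emit:
{"fn": "play_rows", "kwargs": {"deltas": [{"x": -0.0001,"y": 0.001,"z": 0.0,"roll": 0.0,"gripper": 0.0}]}}

```text
clock: 3.05
position: [0.5411, 0.0486, 0.0322]
ee_rot: [[-0.134, 0.991, -0.0], [0.991, 0.134, 0.0], [0.0, -0.0, -1.0]]
force: [0.7, -1.7, -0.5]
gripper_width: -0.0001
```

Emit:
{"fn": "play_rows", "kwargs": {"deltas": [{"x": -0.0001,"y": 0.001,"z": 0.0,"roll": 0.0,"gripper": 0.0}]}}

```text
clock: 3.15
position: [0.5411, 0.0496, 0.0322]
ee_rot: [[-0.134, 0.991, -0.0], [0.991, 0.134, 0.0], [0.0, -0.0, -1.0]]
force: [0.4, -1.8, -0.3]
gripper_width: -0.0002
```

Emit:
{"fn": "play_rows", "kwargs": {"deltas": [{"x": -0.0001,"y": 0.001,"z": 0.0,"roll": 0.0,"gripper": 0.0}]}}

```text
clock: 3.25
position: [0.541, 0.0499, 0.0322]
ee_rot: [[-0.134, 0.991, -0.0], [0.991, 0.134, -0.002], [-0.002, -0.001, -1.0]]
force: [0.7, -6.0, -0.8]
gripper_width: 0.0006
```

Emit:
{"fn": "play_rows", "kwargs": {"deltas": [{"x": -0.0001,"y": 0.001,"z": 0.0,"roll": 0.0,"gripper": 0.0}]}}

```text
clock: 3.35
position: [0.541, 0.0499, 0.0322]
ee_rot: [[-0.133, 0.991, -0.0], [0.991, 0.133, -0.004], [-0.004, -0.001, -1.0]]
force: [1.2, -10.4, 0.6]
gripper_width: 0.0
```

```bash
python3 - <<'E'
from h import *
import cv2
s=arm.observe();print(s['clock'],s['position'],s['gripper_width'],s['force'])
im=arm.read_camera("scene")
a=im[205:315,235:365,::-1];cv2.imwrite("pics/s4z.png",cv2.resize(a,None,fx=5,fy=5,interpolation=cv2.INTER_CUBIC))
im=arm.read_camera("wrist");cv2.imwrite("pics/w4.png",im[:,:,::-1])
E
```

```text
3.35 [0.54103011 0.04993434 0.03221949] 3.5296853504506446e-05 [  1.1562065  -10.37151451   0.60718881]
```

View pics/s4z.png

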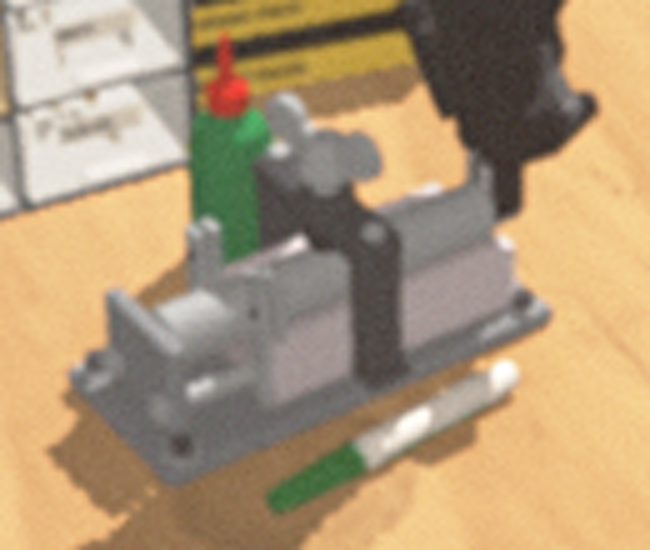

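View pics/w4.png

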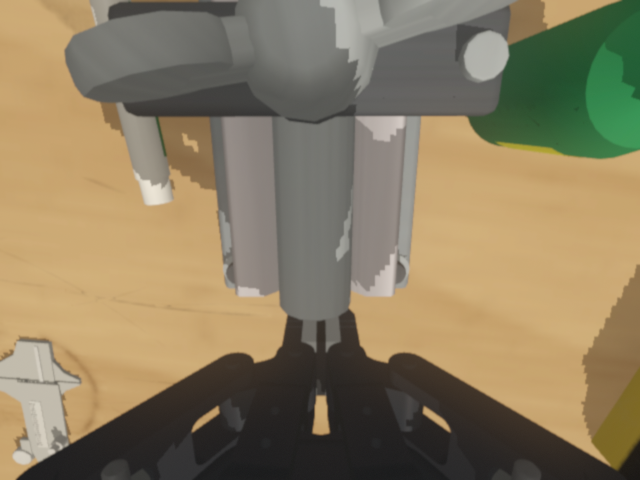

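At first contact past the sliding phase the push force jumped from 1.8 N to 6 and then 10 N with no further motion. The TCP lies within about 1 mm of the predicted home position, and the scene view shows the tube's nose on the stop plate (about (160,330) in the zoom). Backing off and rising.

Emit:
{"fn": "play_rows", "kwargs": {"deltas": [{"x": 0.0007,"y": -0.005,"z": 0.0,"roll": 0.0,"gripper": 0.0},{"x": 0.0014,"y": -0.01,"z": 0.0,"roll": 0.0,"gripper": 0.0},{"x": 0.0014,"y": -0.01,"z": 0.0,"roll": 0.0,"gripper": 0.0},{"x": 0.0,"y": 0.0,"z": 0.04,"roll": 0.0,"gripper": 0.0},{"x": 0.0,"y": 0.0,"z": 0.04,"roll": 0.0,"gripper": 0.0},{"x": 0.0,"y": 0.0,"z": 0.04,"roll": 0.0,"gripper": 0.0},{"x": 0.0,"y": 0.0,"z": 0.04,"roll": 0.0,"gripper": 0.0},{"x": 0.0,"y": 0.0,"z": 0.0,"roll": 0.0,"gripper": 0.0}]}}

```text
clock: 4.25
position: [0.5483, 0.0261, 0.1983]
ee_rot: [[-0.133, 0.991, 0.01], [0.991, 0.133, 0.001], [-0.0, 0.01, -1.0]]
force: [0.8, 0.2, -0.5]
gripper_width: 0.0001
```

```bash
python3 - <<'E'
from h import *
import cv2
s=arm.observe();print(s['clock'],s['position'],s['joint_pos'].round(1),s['force'])
c=arm.get_calibration("wrist");im=arm.read_camera("wrist");cv2.imwrite("pics/w5.png",im[:,:,::-1]);np.savez("w5.npz",**c)
E
```

```text
4.25 [0.54833423 0.02612487 0.19834223] [  2.7  12.9 -13.7  62.8   0.   85. ] [ 0.75188182  0.23943814 -0.53529424]
```

View pics/w5.png

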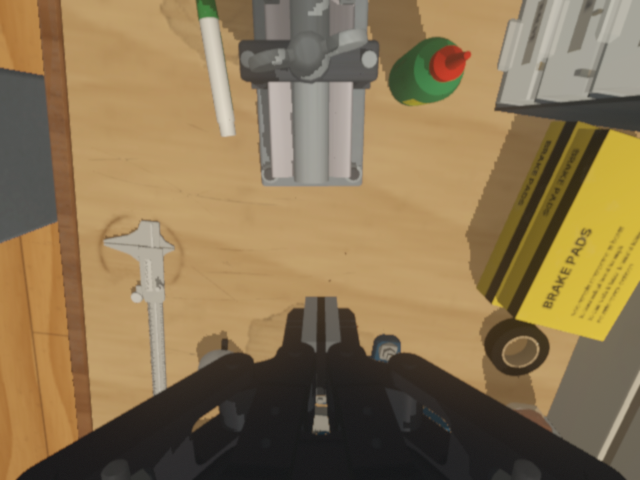

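The tail end at about (312,186) now sticks out only a few mm past the V block's end. Working out the first stroke.

```bash
cat > st.py <<'E'
import numpy as np,sys
C=np.array([.5269,.1415]);R=.031
def P(t,d=.0145,r=R):
    a=np.radians(t);u=np.array([np.cos(a),np.sin(a)]);n=np.array([-u[1],u[0]]);return C+r*u+d*n
def tab(t0,step,n):
    p=P(t0);print("start",t0,p.round(4))
    for i in range(1,n+1):
        q=P(t0+i*step);print(t0+i*step,((q-p)*1e3).round(1));p=q
    print("end",p.round(4))
E
python3 -c "
from st import *
print(P(21,.021));tab(21,-6.75,12);print(P(-60,.021),P(120,.021));tab(120,-7.5,24)"
```

```text
[0.54831527 0.1722146 ]
start 21 [0.5506 0.1661]
14.25 [ 2.7 -3. ]
7.5 [ 2.4 -3.3]
0.75 [ 2.  -3.5]
-6.0 [ 1.5 -3.7]
-12.75 [ 1.1 -3.9]
-19.5 [ 0.6 -4. ]
-26.25 [ 0.2 -4. ]
-33.0 [-0.3 -4. ]
-39.75 [-0.8 -4. ]
-46.5 [-1.2 -3.8]
-53.25 [-1.7 -3.7]
-60.0 [-2.1 -3.4]
end [0.555  0.1219]
[0.56058653 0.12515321] [0.49321347 0.15784679]
start 120 [0.4988 0.1611]
112.5 [2.8 3.5]
105.0 [3.2 3.1]
97.5 [3.6 2.7]
90.0 [3.9 2.2]
82.5 [4.2 1.6]
75.0 [4.3 1.1]
67.5 [4.4 0.5]
60.0 [ 4.5 -0.1]
52.5 [ 4.4 -0.7]
45.0 [ 4.3 -1.2]
37.5 [ 4.1 -1.8]
30.0 [ 3.8 -2.3]
22.5 [ 3.5 -2.8]
15.0 [ 3.1 -3.2]
7.5 [ 2.7 -3.6]
0.0 [ 2.2 -3.9]
-7.5 [ 1.6 -4.2]
-15.0 [ 1.1 -4.3]
-22.5 [ 0.5 -4.4]
-30.0 [-0.1 -4.5]
-37.5 [-0.7 -4.4]
-45.0 [-1.2 -4.3]
-52.5 [-1.8 -4.1]
-60.0 [-2.3 -3.8]
end [0.555  0.1219]
```

Emit:
{"fn": "play_rows", "kwargs": {"deltas": [{"x": 0.0,"y": 0.035,"z": 0.0,"roll": 6.7,"gripper": 0.0},{"x": 0.0,"y": 0.045,"z": 0.0,"roll": 6.6,"gripper": 0.0},{"x": 0.0,"y": 0.045,"z": 0.0,"roll": 0.0,"gripper": 0.0},{"x": 0.0,"y": 0.02,"z": -0.01,"roll": 0.0,"gripper": 0.0},{"x": 0.0,"y": 0.0,"z": -0.01,"roll": 0.0,"gripper": 0.0},{"x": 0.0,"y": 0.0,"z": 0.0,"roll": 0.0,"gripper": 0.0}]}}

```text
clock: 4.9
position: [0.5427, 0.1707, 0.1694]
ee_rot: [[-0.359, 0.933, -0.005], [0.933, 0.359, -0.002], [-0.0, -0.005, -1.0]]
force: [-0.1, -0.1, -0.5]
gripper_width: 0.0001
```

Emit:
{"fn": "play_rows", "kwargs": {"deltas": [{"x": 0.0055,"y": 0.002,"z": -0.02,"roll": 0.0,"gripper": 0.0},{"x": 0.0,"y": 0.0,"z": -0.02,"roll": 0.0,"gripper": 0.0},{"x": 0.0,"y": 0.0,"z": 0.0,"roll": 0.0,"gripper": 0.0}]}}

```text
clock: 5.2
position: [0.5479, 0.1712, 0.1294]
ee_rot: [[-0.357, 0.934, -0.005], [0.934, 0.357, -0.002], [0.0, -0.006, -1.0]]
force: [-0.6, -0.5, 0.5]
gripper_width: 0.0004
```

```bash
python3 - <<'E'
from h import *
import cv2
s=arm.observe();print(s['clock'],s['position'],s['joint_pos'].round(1),s['force'])
c=arm.get_calibration("wrist");im=arm.read_camera("wrist");cv2.imwrite("pics/w6.png",im[:,:,::-1]);np.savez("w6.npz",**c)
E
```

```text
5.2 [0.54790972 0.17120577 0.12938698] [ 17.4  18.9 -15.1  56.3  -0.   86.5] [-0.60136448 -0.53944517  0.48877686]
```

View pics/w6.png

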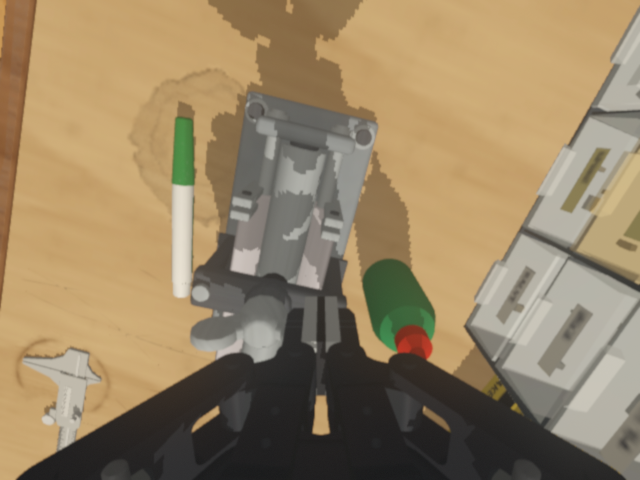

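The fingers stand behind the right ear, clear of the bottle (red nozzle at (413,340)). The nose end looks to be at the stop near (305,148). Lowering and starting stroke 1.

Emit:
{"fn": "play_rows", "kwargs": {"deltas": [{"x": 0.0,"y": 0.001,"z": -0.012,"roll": 0.0,"gripper": 0.0},{"x": 0.0,"y": 0.0,"z": -0.011,"roll": 0.0,"gripper": 0.0},{"x": 0.001,"y": -0.003,"z": 0.0,"roll": 0.0,"gripper": 0.0},{"x": 0.0015,"y": -0.003,"z": 0.0,"roll": 0.0,"gripper": 0.0},{"x": 0.0027,"y": -0.003,"z": 0.0,"roll": -6.75,"gripper": 0.0},{"x": 0.0024,"y": -0.0033,"z": 0.0,"roll": -6.75,"gripper": 0.0}]}}

```text
clock: 5.85
position: [0.5578, 0.1624, 0.1097]
ee_rot: [[-0.126, 0.992, 0.0], [0.992, 0.126, 0.001], [0.001, 0.0, -1.0]]
force: [-0.8, 1.0, -0.6]
gripper_width: 0.0003
```

Emit:
{"fn": "play_rows", "kwargs": {"deltas": [{"x": 0.001,"y": -0.0045,"z": -0.0015,"roll": -6.75,"gripper": 0.0},{"x": 0.0005,"y": -0.005,"z": -0.0015,"roll": -6.75,"gripper": 0.0},{"x": 0.001,"y": -0.004,"z": 0.0,"roll": -6.75,"gripper": 0.0},{"x": 0.0006,"y": -0.004,"z": 0.0,"roll": -6.75,"gripper": 0.0}]}}

```text
clock: 6.25
position: [0.5617, 0.145, 0.107]
ee_rot: [[0.338, 0.941, 0.002], [0.941, -0.338, 0.001], [0.002, 0.001, -1.0]]
force: [1.0, 1.3, -1.0]
gripper_width: -0.0003
```

```bash
python3 - <<'E'
from h import *
import cv2
from st import P
s=arm.observe();print(s['clock'],s['position'],P(-19.5),s['force'])
im=arm.read_camera("side")
a=im[215:315,245:365,::-1];cv2.imwrite("pics/s7z.png",cv2.resize(a,None,fx=5,fy=5,interpolation=cv2.INTER_CUBIC))
c=arm.get_calibration("wrist");im=arm.read_camera("wrist");cv2.imwrite("pics/w7.png",im[:,:,::-1])
E
```

```text
6.25 [0.56172865 0.14499376 0.10700749] [0.56096209 0.14482029] [ 0.95164597  1.34464789 -1.03311116]
```

View pics/s7z.png

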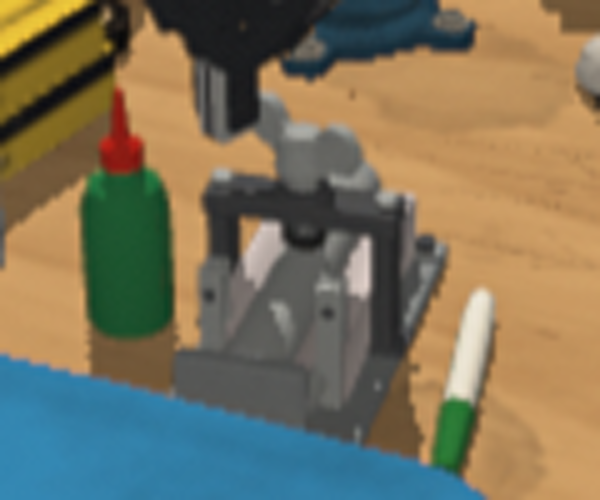

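View pics/w7.png

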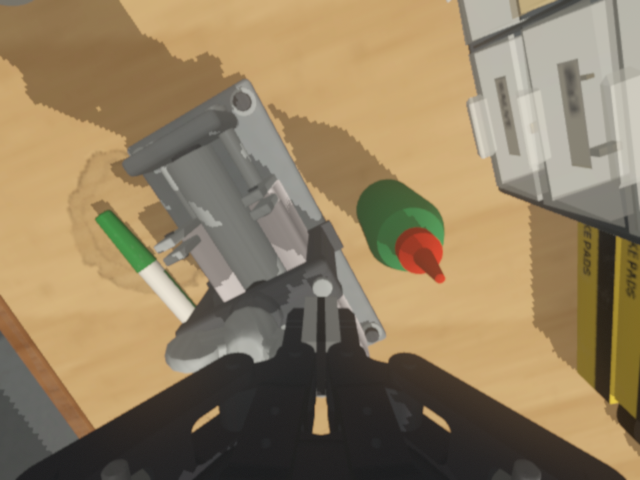

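The wing is turning with the fingers: the free ear at (205,340) has rotated. The tube's nose touches the stop plate near (185,145). Continuing to -60°.

Emit:
{"fn": "play_rows", "kwargs": {"deltas": [{"x": -0.0004,"y": -0.004,"z": 0.0,"roll": -6.75,"gripper": 0.0},{"x": -0.0005,"y": -0.004,"z": -0.0005,"roll": -6.75,"gripper": 0.0},{"x": -0.0008,"y": -0.004,"z": -0.0005,"roll": -6.75,"gripper": 0.0},{"x": -0.0012,"y": -0.0038,"z": 0.0,"roll": -6.75,"gripper": 0.0},{"x": -0.0017,"y": -0.0037,"z": 0.0,"roll": -6.75,"gripper": 0.0},{"x": -0.0021,"y": -0.0034,"z": 0.0,"roll": -6.75,"gripper": 0.0}]}}

```text
clock: 6.95
position: [0.5549, 0.122, 0.106]
ee_rot: [[0.867, 0.499, 0.002], [0.499, -0.867, 0.001], [0.002, 0.0, -1.0]]
force: [1.2, 0.8, -0.2]
gripper_width: 0.0001
```

Emit:
{"fn": "play_rows", "kwargs": {"deltas": [{"x": 0.0045,"y": 0.0025,"z": 0.0,"roll": 0.0,"gripper": 0.0},{"x": 0.0,"y": 0.0,"z": 0.025,"roll": 0.0,"gripper": 0.0},{"x": 0.0,"y": 0.0,"z": 0.02,"roll": 0.0,"gripper": 0.0},{"x": -0.003,"y": 0.0016,"z": 0.0,"roll": 8.5,"gripper": 0.0},{"x": -0.003,"y": 0.0016,"z": 0.0,"roll": 8.5,"gripper": 0.0},{"x": -0.003,"y": 0.0016,"z": 0.0,"roll": 8.5,"gripper": 0.0},{"x": -0.003,"y": 0.0016,"z": 0.0,"roll": 8.5,"gripper": 0.0},{"x": -0.003,"y": 0.0016,"z": 0.0,"roll": 8.5,"gripper": 0.0},{"x": -0.003,"y": 0.0016,"z": 0.0,"roll": 8.5,"gripper": 0.0},{"x": -0.003,"y": 0.0016,"z": 0.0,"roll": 8.5,"gripper": 0.0},{"x": -0.003,"y": 0.0016,"z": 0.0,"roll": 8.5,"gripper": 0.0},{"x": -0.003,"y": 0.0016,"z": 0.0,"roll": 8.5,"gripper": 0.0}]}}

```text
clock: 8.15
position: [0.5319, 0.139, 0.1505]
ee_rot: [[-0.295, 0.955, 0.0], [0.955, 0.295, -0.0], [-0.0, 0.0, -1.0]]
force: [-0.5, -0.1, -0.3]
gripper_width: -0.0
```

Emit:
{"fn": "play_rows", "kwargs": {"deltas": [{"x": -0.0033,"y": 0.0016,"z": 0.0,"roll": 8.5,"gripper": 0.0},{"x": -0.0033,"y": 0.0016,"z": 0.0,"roll": 8.5,"gripper": 0.0},{"x": -0.0033,"y": 0.0016,"z": 0.0,"roll": 8.5,"gripper": 0.0},{"x": -0.0033,"y": 0.0016,"z": 0.0,"roll": 8.5,"gripper": 0.0},{"x": -0.0033,"y": 0.0016,"z": 0.0,"roll": 8.5,"gripper": 0.0},{"x": -0.0033,"y": 0.0016,"z": 0.0,"roll": 8.5,"gripper": 0.0},{"x": -0.0033,"y": 0.0016,"z": 0.0,"roll": 8.5,"gripper": 0.0},{"x": -0.0033,"y": 0.0016,"z": 0.0,"roll": 8.5,"gripper": 0.0},{"x": -0.0033,"y": 0.0016,"z": 0.0,"roll": 8.5,"gripper": 0.0},{"x": -0.0033,"y": 0.0016,"z": 0.0,"roll": 8.5,"gripper": 0.0},{"x": -0.0033,"y": 0.0016,"z": 0.0,"roll": 8.5,"gripper": 0.0},{"x": 0.0,"y": 0.0,"z": 0.0,"roll": 1.5,"gripper": 0.0}]}}

```text
clock: 9.35
position: [0.4954, 0.1567, 0.1505]
ee_rot: [[-0.928, -0.372, 0.0], [-0.372, 0.928, -0.0], [-0.0, -0.0, -1.0]]
force: [-0.7, -0.2, 0.3]
gripper_width: -0.0001
```

```bash
python3 - <<'E'
from h import *
import cv2
s=arm.observe();R=s['ee_rot'];print(s['clock'],s['position'],s['joint_pos'].round(1),np.degrees(np.arctan2(R[1,1],R[0,1])))
c=arm.get_calibration("wrist");im=arm.read_camera("wrist");cv2.imwrite("pics/w8.png",im[:,:,::-1]);np.savez("w8.npz",**c)
E
```

```text
9.35 [0.49535481 0.15667015 0.15052503] [ 17.6  12.1 -21.2  56.6  -0.   -4.3] 111.85792431755982
```

View pics/w8.png

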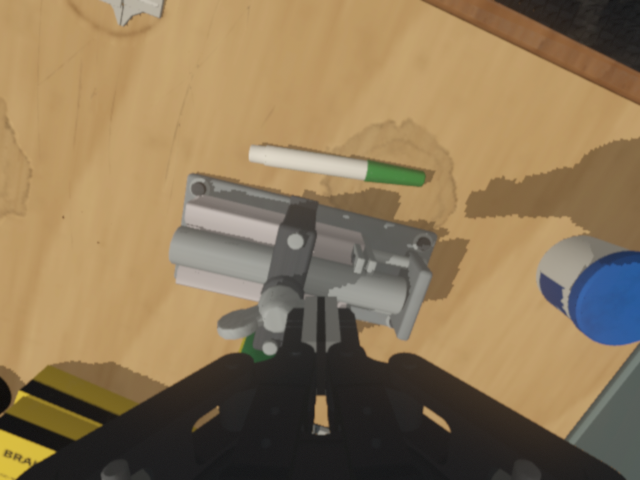

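The free ear at (240,322) lies at about -60°, as expected. The tube is still against the stop plate at (412,300). Finishing the roll, then lowering behind the other ear.

Emit:
{"fn": "play_rows", "kwargs": {"deltas": [{"x": -0.0025,"y": 0.0015,"z": 0.0,"roll": 8.1,"gripper": 0.0},{"x": 0.0,"y": 0.0,"z": -0.015,"roll": 0.0,"gripper": 0.0},{"x": 0.0,"y": 0.0,"z": -0.015,"roll": 0.0,"gripper": 0.0},{"x": 0.0,"y": 0.0,"z": -0.015,"roll": 0.0,"gripper": 0.0},{"x": 0.0,"y": 0.0,"z": 0.0,"roll": 0.0,"gripper": 0.0}]}}

```text
clock: 9.9
position: [0.4916, 0.1574, 0.1036]
ee_rot: [[-0.87, -0.493, -0.003], [-0.493, 0.87, -0.001], [0.003, 0.001, -1.0]]
force: [-0.7, -0.2, 0.0]
gripper_width: 0.0001
```

Emit:
{"fn": "play_rows", "kwargs": {"deltas": [{"x": 0.0036,"y": 0.0018,"z": 0.0,"roll": 0.0,"gripper": 0.0},{"x": 0.0036,"y": 0.0018,"z": 0.0,"roll": 0.0,"gripper": 0.0},{"x": 0.0028,"y": 0.0035,"z": 0.0,"roll": -7.5,"gripper": 0.0},{"x": 0.0032,"y": 0.0031,"z": 0.0,"roll": -7.5,"gripper": 0.0},{"x": 0.0036,"y": 0.0027,"z": 0.0,"roll": -7.5,"gripper": 0.0},{"x": 0.0039,"y": 0.0022,"z": 0.0,"roll": -7.5,"gripper": 0.0}]}}

```text
clock: 10.5
position: [0.5137, 0.1729, 0.1059]
ee_rot: [[-1.0, 0.013, -0.0], [0.013, 1.0, -0.001], [0.0, -0.001, -1.0]]
force: [-1.6, -0.7, 0.0]
gripper_width: -0.0001
```

```bash
python3 - <<'E'
from h import *
from st import P
s=arm.observe();R=s['ee_rot'];print(s['position'],P(90),np.degrees(np.arctan2(R[1,1],R[0,1])),s['force'])
E
```

```text
[0.5136714  0.1728785  0.10585082] [0.5124 0.1725] 89.27692725023215 [-1.5650528  -0.71304487  0.00984634]
```

Right on track, with about 1.6 N of contact. Carrying on from 90° to 0°.

Emit:
{"fn": "play_rows", "kwargs": {"deltas": [{"x": 0.0036,"y": 0.0016,"z": -0.0005,"roll": -7.5,"gripper": 0.0},{"x": 0.004,"y": 0.0011,"z": -0.0005,"roll": -7.5,"gripper": 0.0},{"x": 0.0043,"y": 0.0005,"z": -0.0005,"roll": -7.5,"gripper": 0.0},{"x": 0.0045,"y": -0.0001,"z": -0.0005,"roll": -7.5,"gripper": 0.0},{"x": 0.0044,"y": -0.0007,"z": 0.0,"roll": -7.5,"gripper": 0.0},{"x": 0.0043,"y": -0.0012,"z": 0.0,"roll": -7.5,"gripper": 0.0},{"x": 0.0041,"y": -0.0018,"z": 0.0,"roll": -7.5,"gripper": 0.0},{"x": 0.0038,"y": -0.0023,"z": 0.0,"roll": -7.5,"gripper": 0.0},{"x": 0.0035,"y": -0.0028,"z": 0.0,"roll": -7.5,"gripper": 0.0},{"x": 0.0031,"y": -0.0032,"z": 0.0,"roll": -7.5,"gripper": 0.0},{"x": 0.0027,"y": -0.0036,"z": 0.0,"roll": -7.5,"gripper": 0.0},{"x": 0.0022,"y": -0.0039,"z": 0.0,"roll": -7.5,"gripper": 0.0}]}}

```text
clock: 11.7
position: [0.5588, 0.1572, 0.1041]
ee_rot: [[0.012, 1.0, 0.001], [1.0, -0.012, 0.001], [0.001, 0.001, -1.0]]
force: [-0.3, 2.1, -0.5]
gripper_width: -0.0002
```

```bash
python3 - <<'E'
from h import *
from st import P
s=arm.observe();R=s['ee_rot'];t=np.degrees(np.arctan2(R[1,1],R[0,1]));print(s['position'],P(t),t,s['force'],s['joint_pos'].round(1))
E
```

```text
[0.55881039 0.15717436 0.10412022] [0.55807477 0.15562033] -0.6997373964794029 [-0.30758052  2.13843262 -0.45654683] [ 1.570e+01  2.040e+01 -1.650e+01  5.300e+01  1.000e-01  1.064e+02]
```

Emit:
{"fn": "play_rows", "kwargs": {"deltas": [{"x": 0.0014,"y": -0.0047,"z": -0.0003,"roll": -7.5,"gripper": 0.0},{"x": 0.0008,"y": -0.0047,"z": -0.0003,"roll": -7.5,"gripper": 0.0},{"x": 0.0005,"y": -0.0045,"z": -0.0004,"roll": -7.5,"gripper": 0.0},{"x": -0.0002,"y": -0.0045,"z": 0.0,"roll": -7.5,"gripper": 0.0},{"x": -0.0008,"y": -0.0044,"z": 0.0,"roll": -7.5,"gripper": 0.0},{"x": -0.0014,"y": -0.0043,"z": 0.0,"roll": -7.5,"gripper": 0.0},{"x": -0.0019,"y": -0.0041,"z": 0.0,"roll": -7.5,"gripper": 0.0},{"x": -0.0024,"y": -0.0038,"z": 0.0,"roll": -7.0,"gripper": 0.0}]}}

```text
clock: 12.5
position: [0.5558, 0.1219, 0.1034]
ee_rot: [[0.868, 0.497, 0.003], [0.497, -0.868, 0.001], [0.003, 0.001, -1.0]]
force: [1.7, 1.0, -0.2]
gripper_width: 0.0
```

```bash
python3 - <<'E'
from h import *
from st import P
s=arm.observe();R=s['ee_rot'];t=np.degrees(np.arctan2(R[1,1],R[0,1]));print(s['position'],P(t),t,s['force'],s['joint_pos'].round(1))
E
```

```text
[0.55575103 0.12191228 0.10344817] [0.55488718 0.12180311] -60.204674655343766 [ 1.71393614  0.99559128 -0.22483452] [ 12.4  19.3 -18.3  52.3   0.  162.6]
```

The screw is at about q = 7.4. Returning for the third stroke.

Emit:
{"fn": "play_rows", "kwargs": {"deltas": [{"x": 0.0045,"y": 0.0025,"z": 0.0,"roll": 0.0,"gripper": 0.0},{"x": 0.0,"y": 0.0,"z": 0.025,"roll": 0.0,"gripper": 0.0},{"x": 0.0,"y": 0.0,"z": 0.02,"roll": 0.0,"gripper": 0.0},{"x": -0.003,"y": 0.0016,"z": 0.0,"roll": 8.5,"gripper": 0.0},{"x": -0.003,"y": 0.0016,"z": 0.0,"roll": 8.5,"gripper": 0.0},{"x": -0.003,"y": 0.0016,"z": 0.0,"roll": 8.5,"gripper": 0.0},{"x": -0.003,"y": 0.0016,"z": 0.0,"roll": 8.5,"gripper": 0.0},{"x": -0.003,"y": 0.0016,"z": 0.0,"roll": 8.5,"gripper": 0.0},{"x": -0.003,"y": 0.0016,"z": 0.0,"roll": 8.5,"gripper": 0.0},{"x": -0.003,"y": 0.0016,"z": 0.0,"roll": 8.5,"gripper": 0.0},{"x": -0.003,"y": 0.0016,"z": 0.0,"roll": 8.5,"gripper": 0.0},{"x": -0.003,"y": 0.0016,"z": 0.0,"roll": 8.5,"gripper": 0.0}]}}

```text
clock: 13.7
position: [0.5324, 0.139, 0.148]
ee_rot: [[-0.295, 0.956, 0.001], [0.956, 0.295, 0.0], [-0.0, 0.001, -1.0]]
force: [-1.0, 0.3, 0.5]
gripper_width: -0.0001
```

Emit:
{"fn": "play_rows", "kwargs": {"deltas": [{"x": -0.0033,"y": 0.0016,"z": 0.0,"roll": 8.5,"gripper": 0.0},{"x": -0.0033,"y": 0.0016,"z": 0.0,"roll": 8.5,"gripper": 0.0},{"x": -0.0033,"y": 0.0016,"z": 0.0,"roll": 8.5,"gripper": 0.0},{"x": -0.0033,"y": 0.0016,"z": 0.0,"roll": 8.5,"gripper": 0.0},{"x": -0.0033,"y": 0.0016,"z": 0.0,"roll": 8.5,"gripper": 0.0},{"x": -0.0033,"y": 0.0016,"z": 0.0,"roll": 8.5,"gripper": 0.0},{"x": -0.0033,"y": 0.0016,"z": 0.0,"roll": 8.5,"gripper": 0.0},{"x": -0.0033,"y": 0.0016,"z": 0.0,"roll": 8.5,"gripper": 0.0},{"x": -0.0033,"y": 0.0016,"z": 0.0,"roll": 8.5,"gripper": 0.0},{"x": -0.0033,"y": 0.0016,"z": 0.0,"roll": 8.5,"gripper": 0.0},{"x": -0.0033,"y": 0.0016,"z": 0.0,"roll": 8.5,"gripper": 0.0},{"x": 0.0,"y": 0.0,"z": 0.0,"roll": 8.5,"gripper": 0.0}]}}

```text
clock: 14.9
position: [0.4958, 0.1567, 0.148]
ee_rot: [[-0.873, -0.487, 0.001], [-0.487, 0.873, 0.0], [-0.001, -0.0, -1.0]]
force: [0.3, -0.1, 0.3]
gripper_width: 0.0001
```

```bash
python3 - <<'E'
from h import *
import cv2
s=arm.observe();R=s['ee_rot'];print(s['clock'],s['position'],s['joint_pos'].round(1),np.degrees(np.arctan2(R[1,1],R[0,1])))
im=arm.read_camera("wrist");cv2.imwrite("pics/w9.png",im[:,:,::-1])
E
```

```text
14.9 [0.49581194 0.15672934 0.14801867] [ 17.5  12.3 -21.4  56.3   0.  -11.6] 119.16782344468994
```

View pics/w9.png

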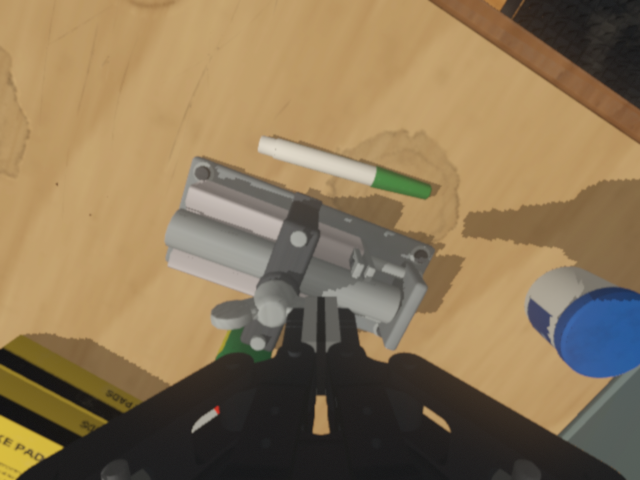

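The ear at (233,315) is again at about -60°, and the tube is still at the stop (about (400,300)). Lowering for stroke 3.

Emit:
{"fn": "play_rows", "kwargs": {"deltas": [{"x": -0.003,"y": 0.001,"z": 0.0,"roll": 0.8,"gripper": 0.0},{"x": 0.0,"y": 0.0,"z": -0.015,"roll": 0.0,"gripper": 0.0},{"x": 0.0,"y": 0.0,"z": -0.015,"roll": 0.0,"gripper": 0.0},{"x": 0.0,"y": 0.0,"z": -0.014,"roll": 0.0,"gripper": 0.0},{"x": 0.0,"y": 0.0,"z": 0.0,"roll": 0.0,"gripper": 0.0}]}}

```text
clock: 15.45
position: [0.491, 0.1568, 0.1019]
ee_rot: [[-0.872, -0.49, -0.003], [-0.49, 0.872, -0.001], [0.003, 0.001, -1.0]]
force: [0.4, -1.1, 0.0]
gripper_width: -0.0001
```

Emit:
{"fn": "play_rows", "kwargs": {"deltas": [{"x": 0.0035,"y": 0.0018,"z": 0.0,"roll": 0.0,"gripper": 0.0},{"x": 0.0035,"y": 0.0018,"z": 0.0,"roll": 0.0,"gripper": 0.0},{"x": 0.0028,"y": 0.0035,"z": 0.0,"roll": -7.5,"gripper": 0.0},{"x": 0.0032,"y": 0.0031,"z": 0.0,"roll": -7.5,"gripper": 0.0},{"x": 0.0036,"y": 0.0027,"z": 0.0,"roll": -7.5,"gripper": 0.0},{"x": 0.0039,"y": 0.0022,"z": 0.0,"roll": -7.5,"gripper": 0.0}]}}

```text
clock: 16.05
position: [0.5128, 0.1721, 0.1039]
ee_rot: [[-1.0, 0.016, -0.0], [0.016, 1.0, -0.001], [0.0, -0.001, -1.0]]
force: [-1.9, -1.0, -0.5]
gripper_width: -0.0
```

```bash
python3 - <<'E'
from h import *
from st import P
s=arm.observe();R=s['ee_rot'];t=np.degrees(np.arctan2(R[1,1],R[0,1]));print(s['position'],P(t),t,s['force'],s['ft_torque'])
E
```

```text
[0.51279381 0.17208601 0.1038554 ] [0.51290801 0.17273258] 89.06459542188797 [-1.88100298 -0.95484081 -0.46388731] [-0.31030594  0.46074122 -0.06446163]
```

Emit:
{"fn": "play_rows", "kwargs": {"deltas": [{"x": 0.0041,"y": 0.002,"z": -0.0005,"roll": -7.5,"gripper": 0.0},{"x": 0.0043,"y": 0.0014,"z": -0.0005,"roll": -7.5,"gripper": 0.0},{"x": 0.0044,"y": 0.0006,"z": -0.0005,"roll": -7.5,"gripper": 0.0},{"x": 0.0045,"y": -0.0001,"z": -0.0005,"roll": -7.5,"gripper": 0.0},{"x": 0.0044,"y": -0.0007,"z": -0.0005,"roll": -7.5,"gripper": 0.0},{"x": 0.0043,"y": -0.0012,"z": 0.0,"roll": -7.5,"gripper": 0.0}]}}

```text
clock: 16.65
position: [0.5391, 0.1747, 0.1016]
ee_rot: [[-0.696, 0.718, 0.0], [0.718, 0.696, 0.001], [0.001, 0.001, -1.0]]
force: [-1.6, 0.7, -0.7]
gripper_width: 0.0001
```

Emit:
{"fn": "play_rows", "kwargs": {"deltas": [{"x": 0.0041,"y": -0.0018,"z": 0.0,"roll": -7.5,"gripper": 0.0},{"x": 0.0038,"y": -0.0023,"z": 0.0,"roll": -7.5,"gripper": 0.0},{"x": 0.0035,"y": -0.0028,"z": 0.0,"roll": -7.5,"gripper": 0.0},{"x": 0.0031,"y": -0.0034,"z": 0.0,"roll": -7.5,"gripper": 0.0},{"x": 0.0026,"y": -0.0038,"z": 0.0,"roll": -7.5,"gripper": 0.0},{"x": 0.0021,"y": -0.0041,"z": 0.0,"roll": -7.5,"gripper": 0.0}]}}

```text
clock: 17.25
position: [0.5586, 0.1567, 0.1015]
ee_rot: [[0.016, 1.0, 0.001], [1.0, -0.016, 0.002], [0.002, 0.001, -1.0]]
force: [0.5, 2.0, -2.0]
gripper_width: 0.0002
```

```bash
python3 - <<'E'
from h import *
from st import P
s=arm.observe();R=s['ee_rot'];t=np.degrees(np.arctan2(R[1,1],R[0,1]));print(s['position'],P(t),t,s['force'],s['ft_torque'])
E
```

```text
[0.55860759 0.15668777 0.10153587] [0.55812561 0.15550753] -0.9068812021532315 [ 0.50941116  1.95499359 -2.00420635] [ 0.4125613   0.19120286 -0.00755046]
```

Emit:
{"fn": "play_rows", "kwargs": {"deltas": [{"x": 0.0014,"y": -0.0047,"z": -0.0003,"roll": -7.5,"gripper": 0.0},{"x": 0.0008,"y": -0.0047,"z": -0.0003,"roll": -7.5,"gripper": 0.0},{"x": 0.0005,"y": -0.0045,"z": 0.0,"roll": -7.5,"gripper": 0.0},{"x": -0.0002,"y": -0.0045,"z": 0.0,"roll": -7.5,"gripper": 0.0},{"x": -0.0008,"y": -0.0044,"z": 0.0,"roll": -7.5,"gripper": 0.0},{"x": -0.0014,"y": -0.0043,"z": 0.0,"roll": -7.5,"gripper": 0.0},{"x": -0.0019,"y": -0.0041,"z": 0.0,"roll": -7.5,"gripper": 0.0}]}}

```text
clock: 17.95
position: [0.5578, 0.1254, 0.1013]
ee_rot: [[0.803, 0.596, 0.002], [0.596, -0.803, 0.001], [0.003, 0.0, -1.0]]
force: [1.0, 1.1, -0.4]
gripper_width: -0.0004
```

```bash
python3 - <<'E'
from h import *
from st import P
s=arm.observe();R=s['ee_rot'];t=np.degrees(np.arctan2(R[1,1],R[0,1]));print(s['position'],P(t),t,s['force'],s['ft_torque'])
E
```

```text
[0.55779785 0.12539572 0.10127844] [0.55701899 0.12524896] -53.41704110192415 [ 1.03793581  1.1160415  -0.37024558] [ 0.37137212 -0.19397461  0.02839183]
```

Emit:
{"fn": "play_rows", "kwargs": {"deltas": [{"x": 0.004,"y": 0.003,"z": 0.0,"roll": 0.0,"gripper": 0.0},{"x": 0.0,"y": 0.0,"z": 0.025,"roll": 0.0,"gripper": 0.0},{"x": 0.0,"y": 0.0,"z": 0.03,"roll": 5.0,"gripper": 0.0},{"x": 0.0,"y": -0.03,"z": 0.03,"roll": 8.0,"gripper": 0.0},{"x": 0.0,"y": -0.04,"z": 0.02,"roll": 8.0,"gripper": 0.0},{"x": 0.0,"y": -0.03,"z": 0.0,"roll": 8.0,"gripper": 0.0},{"x": 0.0,"y": 0.0,"z": 0.0,"roll": 8.0,"gripper": 0.0},{"x": 0.0,"y": 0.0,"z": 0.0,"roll": 8.0,"gripper": 0.0},{"x": 0.0,"y": 0.0,"z": 0.0,"roll": 8.0,"gripper": 0.0},{"x": 0.0,"y": 0.0,"z": 0.0,"roll": 5.0,"gripper": 0.0}]}}

```text
clock: 18.95
position: [0.5613, 0.0278, 0.206]
ee_rot: [[-0.093, 0.996, 0.001], [0.996, 0.093, 0.0], [-0.0, 0.001, -1.0]]
force: [-0.9, 1.0, -0.8]
gripper_width: 0.0003
```

```bash
python3 - <<'E'
from h import *
import cv2
s=arm.observe();print(s['clock'],s['position'],s['force'])
c=arm.get_calibration("wrist");im=arm.read_camera("wrist");cv2.imwrite("pics/w10.png",im[:,:,::-1]);np.savez("w10.npz",**c)
im=arm.read_camera("side")
a=im[215:315,245:365,::-1];cv2.imwrite("pics/s10z.png",cv2.resize(a,None,fx=5,fy=5,interpolation=cv2.INTER_CUBIC))
E
```

```text
18.95 [0.56125321 0.02782825 0.20596914] [-0.89275988  0.98636365 -0.80881048]
```

View pics/w10.png

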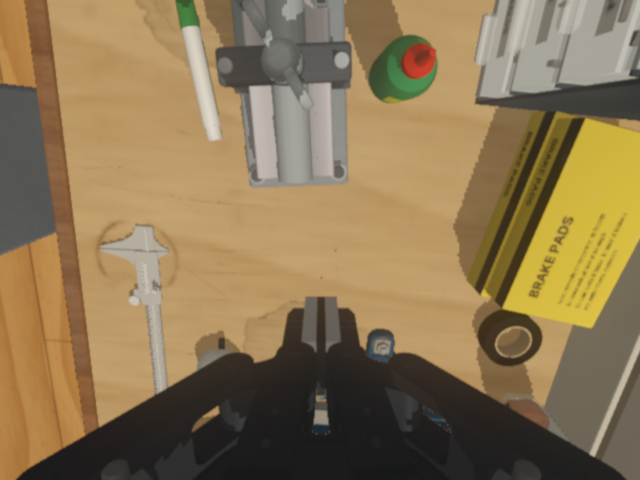

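View pics/s10z.png

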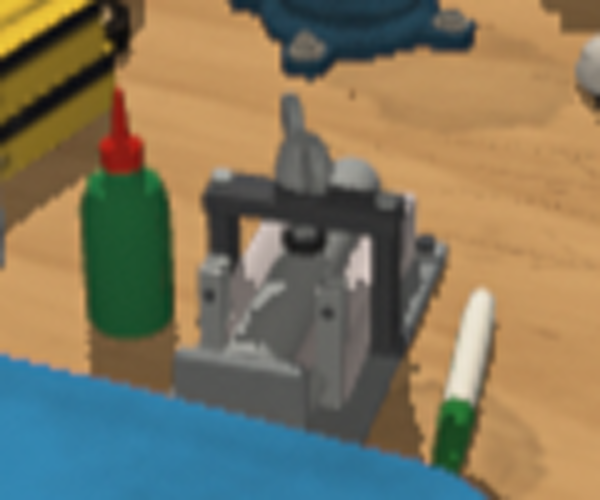

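```bash
python3 - <<'E'
from h import *
import cv2
c=dict(np.load("w10.npz"));im=cv2.imread("pics/w10.png")
cv2.imwrite("pics/w10z.png",cv2.resize(im[0:200,210:360],None,fx=3.9,fy=3,interpolation=cv2.INTER_CUBIC) if 0 else cv2.resize(im[0:195,210:360],None,fx=3,fy=3,interpolation=cv2.INTER_CUBIC))
o=np.array([.526,.1465]);yv=np.array([-.134,.991])
for n,p,z in [("hub",(280,61),.111),("earEnd",(309,106),.109),("tailtop",(294,187),.056),("basefront",(300,186),.010)]:
    w=ray(c,*p,z);print(n,w.round(4),"gy",((w[:2]-o)@yv).round(4))
E
```

```text
hub [0.5272 0.1396 0.111 ] gy -0.007
earEnd [0.5462 0.1165 0.109 ] gy -0.0324
tailtop [0.5376 0.0568 0.056 ] gy -0.0905
basefront [0.5405 0.0503 0.01  ] gy -0.0973
```

View pics/w10z.png

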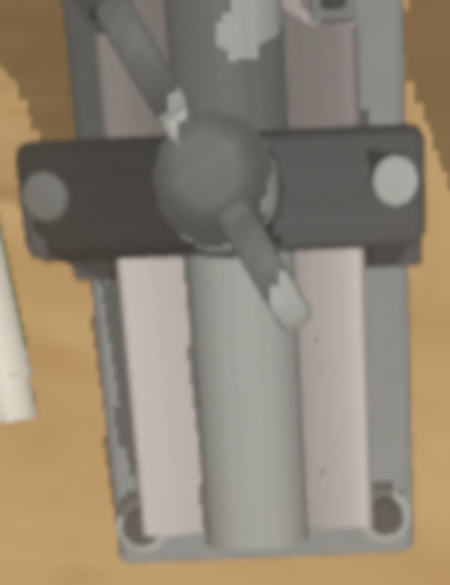

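The wing line reads about -51°, so q is about 10.4, roughly 2.6 rad past touch. The tail overhang is about 3 mm. One closer look at the nose and stop.

Emit:
{"fn": "play_rows", "kwargs": {"deltas": [{"x": -0.01,"y": 0.03,"z": 0.0,"roll": 0.0,"gripper": 0.0},{"x": -0.01,"y": 0.03,"z": 0.0,"roll": 0.0,"gripper": 0.0},{"x": 0.0,"y": 0.03,"z": 0.0,"roll": 0.0,"gripper": 0.0},{"x": 0.0,"y": 0.0,"z": 0.0,"roll": 0.0,"gripper": 0.0},{"x": 0.0,"y": 0.0,"z": 0.0,"roll": 0.0,"gripper": 0.0}]}}

```text
clock: 19.55
position: [0.5406, 0.1183, 0.2055]
ee_rot: [[-0.087, 0.996, 0.001], [0.996, 0.087, -0.0], [-0.0, 0.001, -1.0]]
force: [0.1, 0.4, -0.4]
gripper_width: 0.0
```

```bash
python3 - <<'E'
from h import *
import cv2
s=arm.observe();print(s['clock'],s['position'],s['force'])
im=arm.read_camera("wrist")[:,:,::-1];cv2.imwrite("pics/w11.png",im);cv2.imwrite("pics/w11z.png",cv2.resize(im[50:250,220:420],None,fx=3,fy=3,interpolation=cv2.INTER_CUBIC))
E
```

```text
19.55 [0.54064588 0.11826841 0.20548954] [ 0.14105364  0.41934215 -0.36712892]
```

View pics/w11z.png

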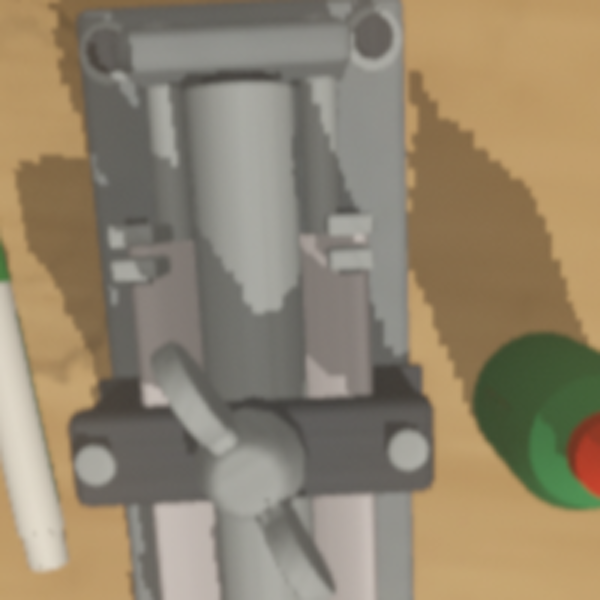

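The nose at about (240,82) in the zoom meets the stop plate with no visible gap. The wings are at the expected angle, and the fingers are well clear. Handing in.

```bash
python3 -c "
from rig import arm
print(arm.sign_off(), arm.observe()['clock'])"
```

```text
the job is handed in; nothing more can be done
the job is handed in; nothing more can be done
```

The tube is home against the stop and the wing screw is clamped down on it. I handed the job in at about 20 s.

**Push:** I pushed the tube about 15 mm along the V with the shut fingertips. Sliding took about 2 N. At the stop the force rose to 6 and then 10 N with no further motion, and I backed off.

**Wing screw:** I turned it clockwise with three open-handed strokes of about 81°, 180° and 173°, at 1–3 N. By count it went from q ≈ 2.9 to about 10.4–10.5 rad, some 2.6 rad past first touch and short of the hard stop.

**Last checks:**
- The wrist view shows the nose on the stop plate with no visible gap, and the wings at about -51°. The fingers had stopped at -53°, so the two agree within about 3°.
- The tail measured 90.5 mm behind the guide's origin against the expected 88. The screw hub read about 2 mm off in the same direction, so I take this as camera calibration error. I judged "home" by the force rise and the view of the nose.
- Clamping force was not measured. It is inferred from the counted turns, and the side view shows the rubber foot down at the tube.
- I saw no sign that the bottle, tub, marker or caliper had moved, but I did not measure them.

One early move call was refused because of its format, and nothing moved.

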